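# Gauge a spacer ring in a stepped gauge

## Robot

A 7-joint arm with a two-finger parallel gripper is mounted at the origin on the work surface. World frame = base frame: x ahead of the robot, y to its left, z up, the work surface at z = 0. Lengths are in m, angles in degrees, forces in N, time in s.
With the tool pointing down it reaches from about 0.425 to 0.875 m from the base axis. Payload 4.7 kg.
Tool frame: the origin (TCP) lies on the centre line of the jaws, within the pads' length; the fingertips stand 8 mm ahead of it and the grasp point (between the pads) lies 11 mm behind it; z points along the fingers, y is the direction in which the jaws open and shut (so a half turn about z gives the same grasp; the last joint's range is limited). The gripper opens to 87 mm and grips with 3 to 60 N. Pads are 19 mm wide; open, the fingers measure 117 mm over their backs; the gripper's body (75 mm by 190 mm) begins 51 mm behind the grasp point.
Start: joints at [-65.655, 18.392, -4.016, 83.108, 1.295, 78.541, -3.26], TCP at [0.26, 0.596, 0.231] pointing down, gripper open.
Joint ranges: [-163.93, 163.93], [-17.29, 119.83], [-79.2, 71.16], [3.27, 140.29], [-89.18, 269.18], [5.43, 117.66], [-154.24, 154.24]. Speed limits (degrees/s): [147.25, 147.25, 180, 180, 180, 180, 180].

## Interface

Orientations are given as [roll, pitch, yaw] about the fixed x, y, z axes, in that order (R = Rz(yaw) Ry(pitch) Rx(roll)).
In Python, from cell import status, vision, workorder gives the robot as it stands.
- The arm moves only by the tool step_arm, never from a script. Its argument "series" is a list of rows, each an object of numbers: "ax", "ay", "az": the turn, a rotation vector about the world's x, y, z in degrees; "x", "y", "z": the shift along the world's x, y, z in m; "claw": the opening in per cent of the stroke, from 0 (shut) to 100 (fully open). In form: [{"ax": .., "ay": .., "az": .., "x": .., "y": .., "z": .., "claw": ..}, ...]. A call has 1 to 12 rows; each row is the pose to reach, as a shift and turn from the pose commanded when the call began; what a row does not reach only later rows make up. A row lasts 1/10 s, in which the tool goes at most 50 mm and 8.59 degrees, less where a joint would pass 70% of its speed; a pose out of reach is approached as far as the arm can. A call with a gripper value outside its range is refused whole. The fingers move at their own pace and stop on an object; "squeeze" is the grip in N (left out, the last holds). Time passes only in rows, so rows that repeat a pose let the fingers close. It gives the time, the measured TCP pose, the force and the opening at its end, in the units of the state.
- status.get_obs(): the state, without advancing time (a new reading comes with each control period).
- vision.read_camera(name): name is "scene" or "top"; returns the picture (420x560x3 uint8, red, green, blue); there is no depth.
- vision.camera_params(name): a dict with "fovy" (degrees; the focal length in pixels is half the picture's height over the tangent of half this angle, whatever the lens; pixels are square), "cx", "cy" (the principal point, pixels), "eye" and "orientation" of the camera in the world. Camera axes: x right, y down, z forward; pixel columns grow to the right and rows downward; lengths in m; the calibration is good to about 2 mm. A picture is of the moment at which its call begins. camera_params takes no time and is no camera call.
- workorder.sign_off(): hands the job in, once; it reports no verdict.
The state is a dict: "time_s": time; "qpos": joint angles; "joint_velocities": joint speeds; "effort": joint torques, N m; "tool_pos": TCP position; "tool_rot": TCP orientation; "force": force on the tool from outside, world axes, zero at the start; "wrist_torque": the same for the moment, N m; "grip_width": finger opening in m.
Only numpy, scipy, OpenCV 4.12 (cv2) and the standard library are available. Lean on these libraries where they do the work, as an engineer would, in place of code of your own. Each camera call takes 0.05 s, during which the arm holds its last target.

## Task

Size the steel ring that lies on the white sample pad: sliding it flat along the bench, without lifting it, try it at the mouth of the gauge's narrowest bay and then at each next wider bay in turn, pushing without force until it stops, until it enters one. Push it fully home against the back of that first bay that takes it, never into a wider one, and leave it there. Leave the spare rings in the rack and everything else on the bench where they are.

Things in the scene. Friction and masses are not known exactly. Their poses are not given: they have to be found in the camera images.
- ring_a_mid (a point): Loose flat steel ring, 10 mm thick, round hole of 36 mm. This point is its centre, half-way up (5 mm). Three look-alike rings have outside diameters of 48, 54 and 60 mm (45 to 175 g); which has which is not told. One of them, not always the same, lies on the sample pad, the others are spares in the rack.
- ring_b_mid (a point): As ring_a: another of the three look-alike rings, centre of its hole, half-way up.
- ring_c_mid (a point): As ring_a: another of the three look-alike rings, centre of its hole, half-way up.
- gauge: Fixed steel comb plate, 286 mm wide, 16 mm high, with four bays open at the top and to the robot, no floor. Origin on the bench, middle of its front edge (line of the bay mouths); x points into the bays (away from the robot, yaw up to 0.15 rad), y to the left, z up. Bays 64 mm deep, 10 mm walls between; black dots on the back bar (1 to 4) count them from the narrowest. Each ring fits one bay with 2 mm to spare.
- bay1 (a point): Middle of the mouth of the narrowest bay, 50 mm wide, on the bench; centre line at y = +108 mm of the gauge; axes as the gauge's. A ring too big for a bay stops with its centre 6 mm or more short of the mouth line.
- bay2 (a point): Middle of the mouth of the second bay, 56 mm wide, on the bench; centre line at y = +45 mm of the gauge; axes as the gauge's.
- bay3 (a point): Middle of the mouth of the third bay, 62 mm wide, on the bench; centre line at y = -24 mm of the gauge; axes as the gauge's.
- bay4 (a point): Middle of the mouth of the widest bay, 68 mm wide, on the bench; centre line at y = -99 mm of the gauge; axes as the gauge's.
- pad_mid (a point): Centre of the white square sample pad, 100 mm wide, flush with the bench (under 1 mm thick, a ring slides off it freely). It lies to the left or the right of the gauge. The ring to be gauged lies on it, within 25 mm of its centre.
- rack: Grey rack for the two spare rings, fixed to the bench on the other side of the gauge: 156 mm long (its x) by 82 mm wide, rim and middle bar 7 mm high. Origin at its centre, on the bench.
- solvent_bottle: Bystander: clear glass bottle with a blue cap, 68 mm across, 130 mm high, behind the gauge; origin at the centre of its underside.
- amber_jar: Bystander: amber glass jar with a white cap, 52 mm across, 70 mm high, behind the gauge; origin at the centre of its underside.
- spanner: Bystander: steel spanner 150 mm long lying flat behind the gauge; origin at the middle of its underside.
- mouse: Bystander: white computer mouse, 100 by 58 mm, 32 mm high, at the right; origin at the centre of its underside.
There are look-alikes about, which are no part of the job. What is shaped like the part that bears ring_b_mid but orange or pink is not meant.

How it is judged (in metres and radians):
On the way, in this order (a step that is already met when the one before it is completed fails the run):
1. the ring is tried at the mouth of the narrowest bay (nosed in as far as it goes) (((x of ring_b_mid in the frame of gauge between -0.014 and 0.05 m and y of ring_b_mid in the frame of gauge between 0.102 and 0.114 m and height (world z) of ring_b_mid below 0.012 m) or (x of ring_a_mid in the frame of gauge between -0.014 and 0.05 m and y of ring_a_mid in the frame of gauge between 0.102 and 0.114 m and height (world z) of ring_a_mid below 0.012 m) or (x of ring_c_mid in the frame of gauge between -0.02 and 0.05 m and y of ring_c_mid in the frame of gauge between 0.102 and 0.114 m and height (world z) of ring_c_mid below 0.012 m))).
2. the ring enters the narrowest bay, or else is tried at the second bay (((x of ring_b_mid in the frame of gauge between 0.02 and 0.05 m and y of ring_b_mid in the frame of gauge between 0.102 and 0.114 m and height (world z) of ring_b_mid below 0.012 m) or (x of ring_a_mid in the frame of gauge between -0.014 and 0.05 m and y of ring_a_mid in the frame of gauge between 0.039 and 0.051 m and height (world z) of ring_a_mid below 0.012 m) or (x of ring_c_mid in the frame of gauge between -0.014 and 0.05 m and y of ring_c_mid in the frame of gauge between 0.039 and 0.051 m and height (world z) of ring_c_mid below 0.012 m))).
3. the ring is home against the back of the narrowest bay that takes it (((x of ring_a_mid in the frame of gauge between 0.033 and 0.05 m and y of ring_a_mid in the frame of gauge between 0.041 and 0.049 m and height (world z) of ring_a_mid below 0.012 m) or (x of ring_b_mid in the frame of gauge between 0.036 and 0.05 m and y of ring_b_mid in the frame of gauge between 0.104 and 0.112 m and height (world z) of ring_b_mid below 0.012 m) or (x of ring_c_mid in the frame of gauge between 0.03 and 0.05 m and y of ring_c_mid in the frame of gauge between -0.028 and -0.02 m and height (world z) of ring_c_mid below 0.012 m))), for 0.2 s.
At the end, for the whole second after the job is handed in: The ring from the sample pad lies flat on the bench in the narrowest bay that takes it, its edge within 4 mm of the bay's back wall, released; no ring is left within 60 mm of the pad's centre; both spares are within 15 mm of where they started (horizontal distance between each of ring_a_mid, ring_b_mid, ring_c_mid and pad_mid above 0.06 m and (((x of ring_a_mid in the frame of gauge between 0.033 and 0.05 m and y of ring_a_mid in the frame of gauge between 0.041 and 0.049 m and height (world z) of ring_a_mid below 0.012 m) and distance of each of ring_b_mid, ring_c_mid from where it was at the start of the episode below 0.015 m) or ((x of ring_b_mid in the frame of gauge between 0.036 and 0.05 m and y of ring_b_mid in the frame of gauge between 0.104 and 0.112 m and height (world z) of ring_b_mid below 0.012 m) and distance of each of ring_a_mid, ring_c_mid from where it was at the start of the episode below 0.015 m) or ((x of ring_c_mid in the frame of gauge between 0.03 and 0.05 m and y of ring_c_mid in the frame of gauge between -0.028 and -0.02 m and height (world z) of ring_c_mid below 0.012 m) and distance of each of ring_a_mid, ring_b_mid from where it was at the start of the episode below 0.015 m))); the robot touches nothing.
It fails at once if the ring goes into a bay wider than the one that fits it (its centre past the mouth line) ((x of ring_a_mid in the frame of gauge between 0.003 and 0.07 m and y of ring_a_mid in the frame of gauge between -0.14 and 0.012 m) or (x of ring_b_mid in the frame of gauge between 0.003 and 0.07 m and y of ring_b_mid in the frame of gauge between -0.14 and 0.078 m) or (x of ring_c_mid in the frame of gauge between 0.003 and 0.07 m and y of ring_c_mid in the frame of gauge between -0.14 and -0.06 m)).
It fails at once if a ring is lifted more than 15 mm off the bench (height (world z) of any of ring_a_mid, ring_b_mid, ring_c_mid above 0.02 m).
It fails at once if a spare ring is disturbed (a second ring moved by more than 15 mm) (distance of each of ring_a_mid, ring_b_mid from where it was at the start of the episode above 0.015 m or distance of each of ring_a_mid, ring_c_mid from where it was at the start of the episode above 0.015 m or distance of each of ring_b_mid, ring_c_mid from where it was at the start of the episode above 0.015 m).
It fails at once if the gauge is pushed with more than 60 N (contact force between gauge and anything else above 60 N).
It fails at once if a bystander is moved by more than 20 mm (distance of any of solvent_bottle, amber_jar, spanner, mouse from where it was at the start of the episode above 0.02 m).
It also fails if it takes over 58 s, if anything falls off the work surface, if the arm or the gripper's body presses on something with over 40 N, if the wrist force passes 120 N, or if a joint passes its speed limit or range.

## Working session

There is one attempt and no reset: what is moved stays moved. The work goes in short steps, Python scripts to look and compute and a tool call to move; the robot and the scene stay as the last step left them, time stands still between calls to the robot, and variables do not carry over. Pictures are saved under pics/ and viewed, and the job is handed in when it is done.

Besides the shell and the picture viewer there is one more tool, called after ">>>" as name(argument=value, ...), one argument or row to a line, values as JSON. step_arm: Moves the arm, as the interface text tells. Its arguments: {"type":"object","properties":{"series":{"type":"array"},"squeeze":{"type":"number"}},"required":["series"]}

```bash
mkdir -p pics; ls
cat > h.py <<'E'
import numpy as np, cv2
from cell import status, vision, workorder
from scipy.spatial.transform import Rotation as R
def snap(n,f):
    im=np.array(vision.read_camera(n)); np.save('pics/'+f+'.npy',im); cv2.imwrite('pics/'+f+'.png',im[:,:,::-1]); return im
def crop(f,x0,y0,x1,y1,s,o):
    im=np.load('pics/'+f+'.npy')[y0:y1,x0:x1,::-1]
    cv2.imwrite('pics/'+o+'.png',cv2.resize(im,None,fx=s,fy=s,interpolation=cv2.INTER_CUBIC))
E
python3 - <<'E'
from h import *
snap('top','t0');snap('scene','s0')
print(vision.camera_params('top'));print(vision.camera_params('scene'));print(status.get_obs())
E
```

```text
pics
{'fovy': 47.60409347421605, 'cx': 283.0766626022442, 'cy': 215.67496288070555, 'eye': array([0.46367528, 0.0293631 , 1.36843588]), 'orientation': array([-174.42808249,   -0.28957618,  -90.78244956])}
{'fovy': 51.32446062142812, 'cx': 273.3352451676476, 'cy': 211.65085073225976, 'eye': array([ 1.18221923, -0.42511267,  0.60701092]), 'orientation': array([-128.43411597,    0.9662093 ,   48.71262641])}
{'time_s': 0.1, 'qpos': array([-65.65430559,  18.43356821,  -4.01594558,  83.1687475 ,
         1.29710605,  78.54022742,  -3.26241185]), 'joint_velocities': array([-0.05231013, -0.05088562,  0.07867778, -0.20745598, -0.09364113,
       -0.10413567, -0.01936248]), 'effort': array([-3.83484403e-04, -4.92577100e+01, -4.06015115e-01, -3.13394308e+01,
       -6.41924841e-02,  3.96378385e-02,  7.63962043e-05]), 'tool_pos': array([0.25943975, 0.59545172, 0.22957772]), 'tool_rot': array([-1.79902809e+02,  7.42017749e-03,  1.56462326e+02]), 'force': array([-0.22266385, -0.47075639,  0.03932691]), 'wrist_torque': array([-0.00845084,  0.02669576, -0.00354157]), 'grip_width': 0.08688242112092295}
```

View pics/t0.png

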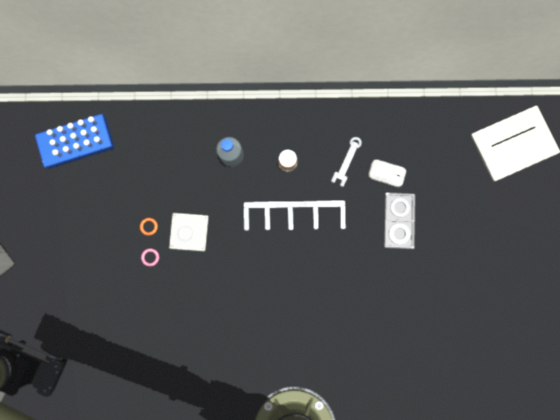

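View pics/s0.png

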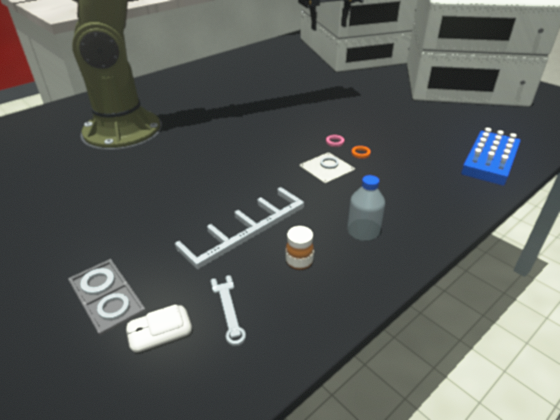

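The top view shows the pad at about (188,232) with the steel ring at (186,233). Things that could be mistaken for it are the orange ring (149,226), the pink ring (150,257) and the rack spares (400,207) and (400,233). I choose the steel ring on the white pad and check it in close crops.

Run:
```python
from h import *
crop('t0',135,200,225,265,8,'c_pad');crop('t0',235,190,355,240,6,'c_gauge');crop('t0',375,185,425,255,8,'c_rack')
crop('s0',290,120,380,190,8,'c_spad')
```

```text
(no output)
```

View pics/c_pad.png

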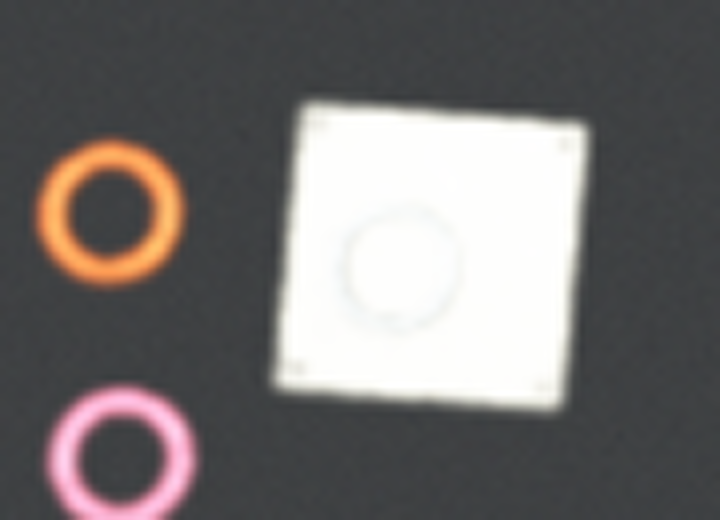

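View pics/c_gauge.png

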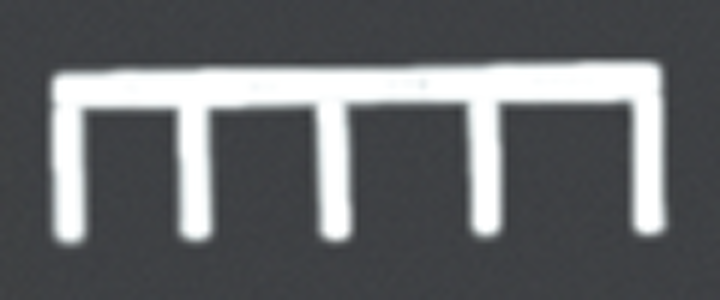

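View pics/c_rack.png

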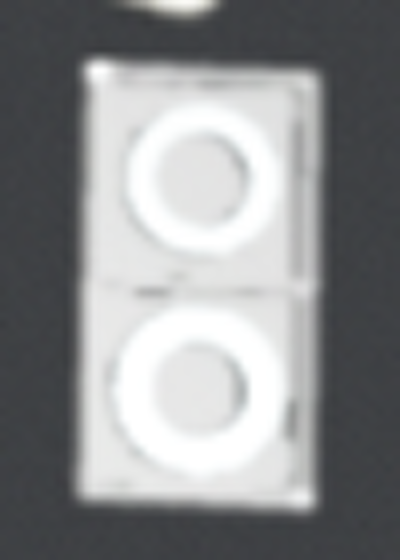

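View pics/c_spad.png

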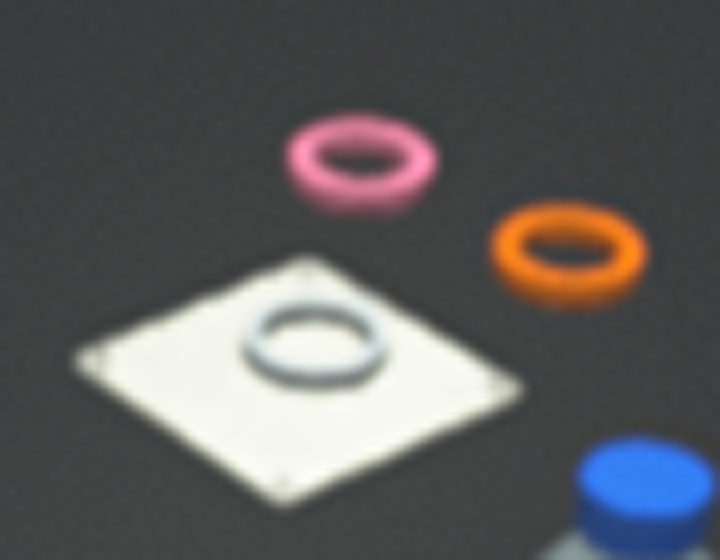

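```bash
cat >> h.py <<'E'
def cam(n):
    p=vision.camera_params(n); f=210/np.tan(np.radians(p['fovy']/2))
    return p['eye'],R.from_euler('xyz',p['orientation'],degrees=True).as_matrix(),f,p['cx'],p['cy']
def proj(n,P):
    e,M,f,cx,cy=cam(n); q=(np.atleast_2d(P)-e)@M
    return np.c_[cx+f*q[:,0]/q[:,2],cy+f*q[:,1]/q[:,2]]
def unproj(n,uv,z):
    e,M,f,cx,cy=cam(n); uv=np.atleast_2d(uv); d=np.c_[(uv[:,0]-cx)/f,(uv[:,1]-cy)/f,np.ones(len(uv))]@M.T
    return e+d*((z-e[2])/d[:,2])[:,None]
E
python3 - <<'E'
from h import *
print(unproj('top',[[135+402/8,200+268/8]],0.01), 'ring')
print('orange',unproj('top',[[135+111/8,200+212/8]],.01),'pad',unproj('top',[[135+x/8,200+y/8] for x,y in [(300,103),(590,122),(563,410),(272,388)]],0))
g=unproj('top',[[235+x/6,190+y/6] for x,y in [(69,243),(195,241),(335,241),(486,236),(649,235),(52,73),(660,62)]],.016);print('gauge',g)
print('rack',unproj('top',[[375+200/8,185+180/8],[375+198/8,185+388/8]],.01))
print('scene ring',unproj('scene',[[290+315/8,120+340/8]],.005))
im=np.load('pics/t0.npy')
c=im[225:247,172:200].astype(float); print(c.min((0,1)),c.max((0,1)))
g=c.min(2); g=np.clip((g-200)/55*255,0,255).astype(np.uint8)
cv2.imwrite('pics/c_ringhc.png',cv2.resize(g,None,fx=20,fy=20,interpolation=cv2.INTER_CUBIC))
E
```

```text
[[0.54866826 0.30051533 0.01      ]] ring
orange [[0.57007499 0.40442983 0.01      ]] pad [[0.60938937 0.33964414 0.        ]
 [0.60112496 0.23509719 0.        ]
 [0.49761109 0.24460303 0.        ]
 [0.50688181 0.34875005 0.        ]]
gauge [[ 0.55451306  0.12533988  0.016     ]
 [ 0.55466745  0.06560985  0.016     ]
 [ 0.55378319 -0.0007816   0.016     ]
 [ 0.55520547 -0.07247489  0.016     ]
 [ 0.55465084 -0.14988198  0.016     ]
 [ 0.63582039  0.13293877  0.016     ]
 [ 0.63733485 -0.15728307  0.016     ]]
rack [[ 0.61528416 -0.31580096  0.01      ]
 [ 0.5404848  -0.31227642  0.01      ]]
scene ring [[0.55002321 0.30833471 0.005     ]]
[234. 233. 227.] [254. 254. 254.]
```

View pics/c_ringhc.png

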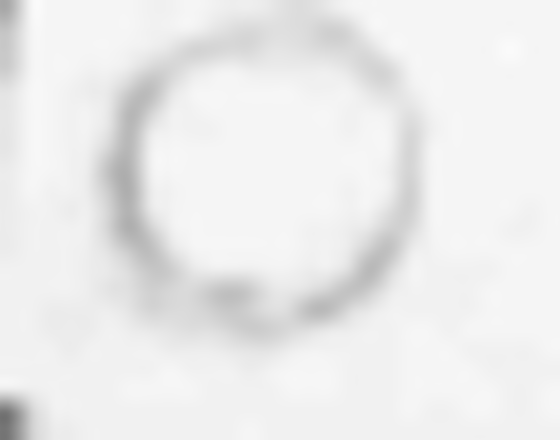

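```bash
cat > fit.py <<'E'
from h import *
from scipy.optimize import minimize
S=8
def boxes(tb):
    b=[(0,64+tb,y-5,y+5) for y in (138,78,12,-60,-138)]+[(64,64+tb,-143,143)]
    return b
def render(n,p,roi,tb):
    x0,y0,x1,y1=roi; m=np.zeros(((y1-y0)*S,(x1-x0)*S),np.uint8)
    c,s=np.cos(p[2]),np.sin(p[2])
    for a,b,u,v in boxes(tb):
        P=np.array([[X,Y,Z] for X in (a,b) for Y in (u,v) for Z in (0,16)])/1000.
        W=np.c_[p[0]+c*P[:,0]-s*P[:,1],p[1]+s*P[:,0]+c*P[:,1],P[:,2]]
        q=((proj(n,W)+.5-[x0,y0])*S*16).astype(np.int32)
        cv2.fillConvexPoly(m,cv2.convexHull(q.reshape(-1,1,2)),255,shift=4)
    r=cv2.resize(m,(x1-x0,y1-y0),interpolation=cv2.INTER_AREA).astype(float)/255
    return cv2.GaussianBlur(r,(0,0),0.6)
def fit(n,f,roi,p0,tb0=12):
    x0,y0,x1,y1=roi; im=np.load('pics/'+f+'.npy')[y0:y1,x0:x1].astype(float).mean(2)
    lo,hi=np.percentile(im,20),np.percentile(im,97); im=np.clip((im-lo)/(hi-lo),0,1)
    cost=lambda q:((render(n,[q[0]/100,q[1]/100,q[2]/10],roi,q[3])-im)**2).mean()
    q0=np.array([p0[0]*100,p0[1]*100,p0[2]*10,tb0])
    r=minimize(cost,q0,method='Nelder-Mead',options=dict(initial_simplex=q0+np.vstack([np.zeros(4),np.diag([.6,.6,.3,4])]),maxiter=300,xatol=1e-3,fatol=1e-6))
    q=r.x; p=[q[0]/100,q[1]/100,q[2]/10]
    rr=render(n,p,roi,q[3]); o=np.dstack([im,rr,im])*255
    cv2.imwrite('pics/fit_'+f+'.png',cv2.resize(np.clip(o,0,255).astype(np.uint8),None,fx=5,fy=5))
    return p,q[3],r.fun
E
python3 - <<'E'
from fit import *
print(fit('top','t0',(235,190,355,240),(.556,-.012,0)))
print(fit('scene','s0',(165,180,315,275),(.556,-.012,0)))
crop('s0',165,180,315,275,5,'c_sg')
E
```

```text
([np.float64(0.5580464327033006), np.float64(-0.011328416283863713), np.float64(0.0030793378193804044)], np.float64(16.11857811182893), np.float64(0.006419636784696301))
([np.float64(0.5567424611372006), np.float64(-0.008274602656961927), np.float64(-0.0016662020647129963)], np.float64(1.695110073882497), np.float64(0.042590416784145525))
```

Run:
```python
from h import *
im=np.load('pics/s0.npy')
crop('s0',312,148,348,174,20,'c_sring')
a=cv2.imread('pics/fit_t0.png');b=cv2.imread('pics/fit_s0.png');print(a.shape,b.shape)
cv2.imwrite('pics/fits.png',np.vstack([cv2.copyMakeBorder(a,0,0,0,150,0),b])[:,:750] if 1 else 0)
```

```text
(250, 600, 3) (475, 750, 3)
```

View pics/fits.png

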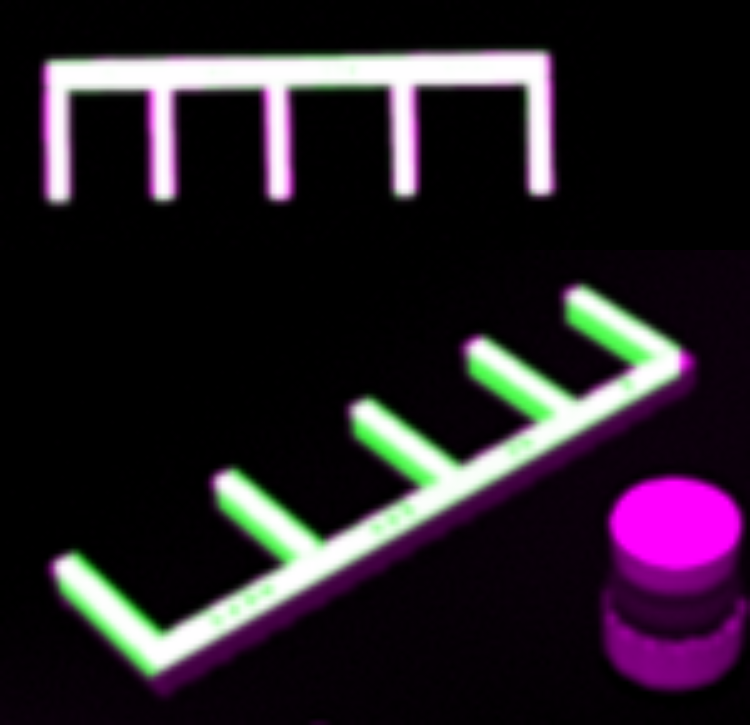

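View pics/c_sring.png

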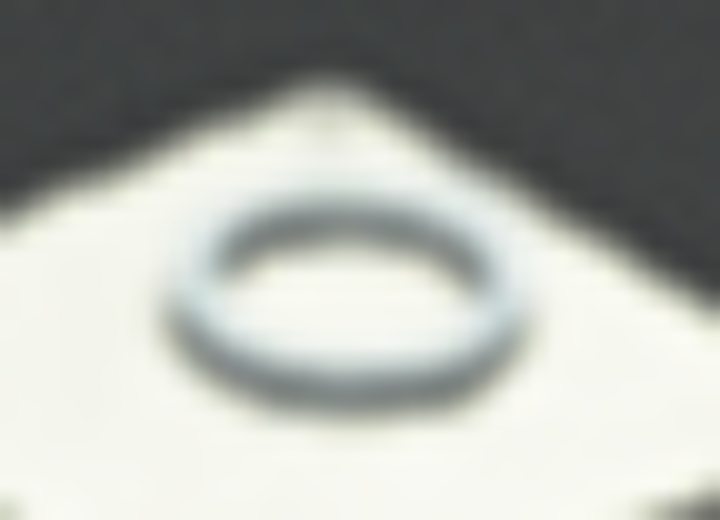

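```bash
cat >> fit.py <<'E'
def render_top(n,p,roi,tb):
    x0,y0,x1,y1=roi; m=np.zeros(((y1-y0)*S,(x1-x0)*S),np.uint8)
    c,s=np.cos(p[2]),np.sin(p[2])
    for a,b,u,v in boxes(tb):
        P=np.array([[X,Y,16] for X in (a,b) for Y in (u,v)])/1000.
        W=np.c_[p[0]+c*P[:,0]-s*P[:,1],p[1]+s*P[:,0]+c*P[:,1],P[:,2]]
        q=((proj(n,W)+.5-[x0,y0])*S*16).astype(np.int32)
        cv2.fillConvexPoly(m,cv2.convexHull(q.reshape(-1,1,2)),255,shift=4)
    r=cv2.resize(m,(x1-x0,y1-y0),interpolation=cv2.INTER_AREA).astype(float)/255
    return cv2.GaussianBlur(r,(0,0),0.6)
E
python3 - <<'E'
import fit
from fit import *
fit.render=render_top
im=np.load('pics/s0.npy').copy(); im[225:275,283:320]=60; np.save('pics/s0g.npy',im)
print(fit.fit('scene','s0g',(165,180,315,275),(.556,-.008,0)))
print(fit.fit('top','t0',(235,190,355,240),(.556,-.012,0)))
# ring overlay
t=np.linspace(0,2*np.pi,361)
c=unproj('scene',[[312+347.5/20-.5,148+282/20-.5]],.01)[0]; print('scene ring',c)
c2=unproj('top',[[172+264/20-.5,225+175/20-.5]],.01)[0]; print('top ring',c2)
def ov(n,f,x0,y0,x1,y1,s,c,out,rr=(24,18,27)):
    a=cv2.resize(np.load('pics/'+f+'.npy')[y0:y1,x0:x1,::-1],None,fx=s,fy=s,interpolation=cv2.INTER_CUBIC)
    for r,col in zip(rr,((0,0,255),(0,160,0),(255,0,0))):
        q=proj(n,np.c_[c[0]+r/1e3*np.cos(t),c[1]+r/1e3*np.sin(t),0*t+c[2]])
        cv2.polylines(a,[((q+.5-[x0,y0])*s).astype(np.int32)],1,col,1)
    cv2.imwrite('pics/'+out+'.png',a); return a
a=ov('scene','s0',312,148,348,174,16,c,'ovs'); b=ov('top','t0',172,222,200,248,16,c2,'ovt')
b=cv2.convertScaleAbs(b.astype(np.float32),alpha=3,beta=-510)
b=cv2.convertScaleAbs(cv2.imread('pics/ovt.png')) 
cv2.imwrite('pics/ov.png',a)
E
```

```text
Traceback (most recent call last):
AttributeError: 'function' object has no attribute 'fit'
```

```bash
cat >> h.py <<'E'
def ov(n,f,x0,y0,x1,y1,s,c,out,rr=(24,18,27),gain=1,off=0):
    t=np.linspace(0,2*np.pi,361)
    a=np.load('pics/'+f+'.npy')[y0:y1,x0:x1,::-1].astype(float)
    a=np.clip((a-off)*gain,0,255).astype(np.uint8)
    a=cv2.resize(a,None,fx=s,fy=s,interpolation=cv2.INTER_CUBIC)
    for r,col in zip(rr,((0,0,255),(0,160,0),(255,0,0))):
        q=proj(n,np.c_[c[0]+r/1e3*np.cos(t),c[1]+r/1e3*np.sin(t),0*t+c[2]])
        cv2.polylines(a,[((q+.5-[x0,y0])*s).astype(np.int32)],1,col,1)
    cv2.imwrite('pics/'+out+'.png',a); return a
E
python3 - <<'E'
import fit as F
from fit import *
F.render=render_top
im=np.load('pics/s0.npy').copy(); im[225:275,283:320]=60; np.save('pics/s0g.npy',im)
print(F.fit('scene','s0g',(165,180,315,275),(.556,-.008,0)))
print(F.fit('top','t0',(235,190,355,240),(.556,-.012,0)))
c=unproj('scene',[[312+347.5/20-.5,148+282/20-.5]],.01)[0]; print('scene ring',c)
c2=unproj('top',[[172+264/20-.5,225+175/20-.5]],.01)[0]; print('top ring',c2)
a=ov('scene','s0',312,148,348,174,16,c,'ovs'); b=ov('top','t0',172,222,200,248,16,c2,'ovt',gain=5,off=205)
h=max(a.shape[0],b.shape[0]); cv2.imwrite('pics/ov.png',np.vstack([a,cv2.copyMakeBorder(b,0,0,0,a.shape[1]-b.shape[1],0)])[:, :])
E
```

```text
([np.float64(0.5562274223290306), np.float64(-0.011561148418493232), np.float64(0.00492529045300173)], np.float64(16.939436819108053), np.float64(0.006100541048107627))Traceback (most recent call last):
  File "<stdin>", line 6, in <module>
  File "fit.py", line 22, in fit
    r=minimize(cost,q0,method='Nelder-Mead',options=dict(initial_simplex=q0+np.vstack([np.zeros(4),np.diag([.6,.6,.3,4])]),maxiter=300,xatol=1e-3,fatol=1e-6))
    res = _minimize_neldermead(fun, x0, args, callback, bounds=bounds,
                               **options)
    fxcc = func(xcc)
    fx = function(np.copy(x), *(wrapper_args + args))
  File "fit.py", line 20, in <lambda>
    cost=lambda q:((render(n,[q[0]/100,q[1]/100,q[2]/10],roi,q[3])-im)**2).mean()
                    ~~~~~~^^^^^^^^^^^^^^^^^^^^^^^^^^^^^^^^^^^^^^^^
  File "fit.py", line 33, in render_top
    q=((proj(n,W)+.5-[x0,y0])*S*16).astype(np.int32)
        ~~~~^^^^^
  File "h.py", line 13, in proj
    e,M,f,cx,cy=cam(n); q=(np.atleast_2d(P)-e)@M
                ~~~^^^
  File "h.py", line 10, in cam
    p=vision.camera_params(n); f=210/np.tan(np.radians(p['fovy']/2))
ValueError: time passes only in moves, steps and waits
```

View pics/fit_s0g.png

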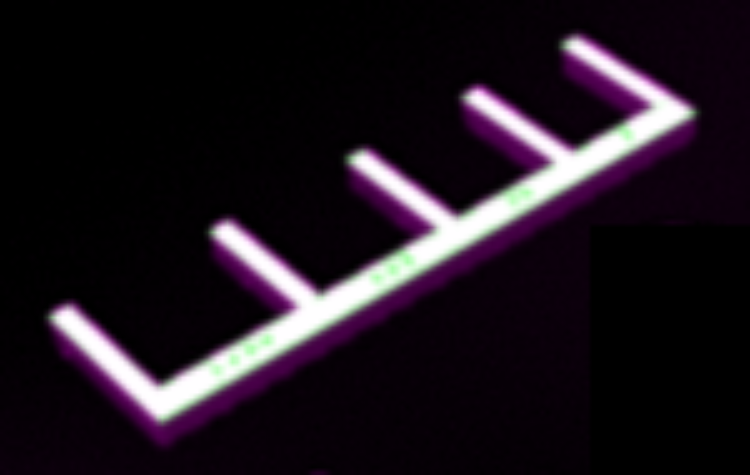

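```bash
cat >> h.py <<'E'
import json,os
if not os.path.exists('cams.json'):
    json.dump({n:{k:(v.tolist() if hasattr(v,'tolist') else v) for k,v in vision.camera_params(n).items()} for n in('top','scene')},open('cams.json','w'))
_C=json.load(open('cams.json'))
def _mk(p):
    return np.array(p['eye']),R.from_euler('xyz',p['orientation'],degrees=True).as_matrix(),210/np.tan(np.radians(p['fovy']/2)),p['cx'],p['cy']
_K={n:_mk(p) for n,p in _C.items()}
def cam(n): return _K[n]
E
python3 - <<'E'
import fit as F
from fit import *
F.render=render_top
print(F.fit('top','t0',(235,190,355,240),(.556,-.012,0)))
c=unproj('scene',[[312+347.5/20-.5,148+282/20-.5]],.01)[0]; print('scene ring',c)
c2=unproj('top',[[172+264/20-.5,225+175/20-.5]],.01)[0]; print('top ring',c2)
a=ov('scene','s0',312,148,348,174,16,c,'ovs'); b=ov('top','t0',172,222,200,248,16,c2,'ovt',gain=5,off=205)
E
```

```text
([np.float64(0.5562584873793834), np.float64(-0.011172944046417648), np.float64(0.0027172116978200927)], np.float64(17.883959491623457), np.float64(0.008838322204606409))
scene ring [0.55145877 0.30447227 0.01      ]
top ring [0.54940351 0.30208756 0.01      ]
```

View pics/ovs.png

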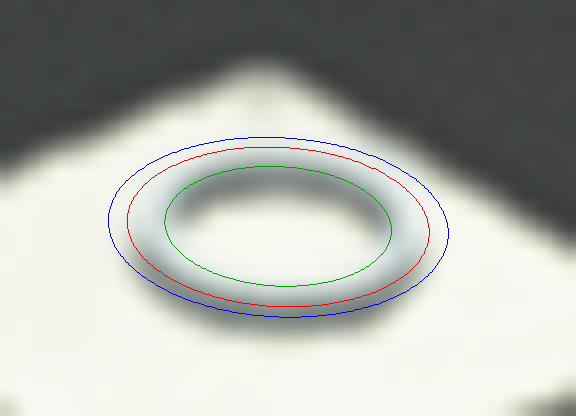

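View pics/ovt.png

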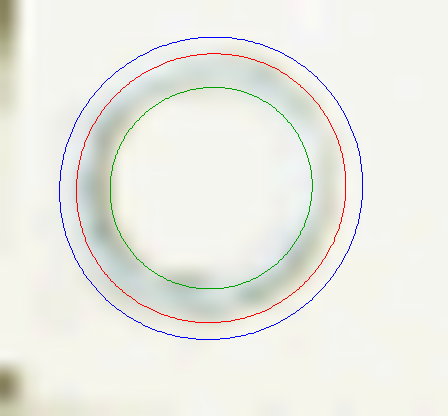

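The ring on the pad matches the 48 mm outline in both views. They put its centre at about (0.550, 0.303), within 2 mm of each other. The rack spares look like 54 and 60 mm. Bay 1's mouth is at about (0.5565, 0.0965). I'll pinch the near rim, with one finger in the hole and one on the robot side, and slide it.

>>> step_arm(
  series=[
    {"x":0.271,"y":-0.293,"z":-0.131,"az":-66.5,"claw":28},
    {"x":0.271,"y":-0.293,"z":-0.131,"az":-66.5,"claw":28},
    {"x":0.271,"y":-0.293,"z":-0.131,"az":-66.5,"claw":28},
    {"x":0.271,"y":-0.293,"z":-0.131,"az":-66.5,"claw":28},
    {"x":0.271,"y":-0.293,"z":-0.131,"az":-66.5,"claw":28},
    {"x":0.271,"y":-0.293,"z":-0.131,"az":-66.5,"claw":28},
    {"x":0.271,"y":-0.293,"z":-0.131,"az":-66.5,"claw":28},
    {"x":0.271,"y":-0.293,"z":-0.131,"az":-66.5,"claw":28},
    {"x":0.271,"y":-0.293,"z":-0.131,"az":-66.5,"claw":28},
    {"x":0.271,"y":-0.293,"z":-0.131,"az":-66.5,"claw":28},
    {"x":0.271,"y":-0.293,"z":-0.131,"az":-66.5,"claw":28},
    {"x":0.271,"y":-0.293,"z":-0.131,"az":-66.5,"claw":28},
  ],
  squeeze=5,
)

```text
invalid input
```

>>> step_arm(
  series=[
    {"ax":0,"ay":0,"az":-66.5,"x":0.271,"y":-0.293,"z":-0.131,"claw":28},
    {"ax":0,"ay":0,"az":-66.5,"x":0.271,"y":-0.293,"z":-0.131,"claw":28},
    {"ax":0,"ay":0,"az":-66.5,"x":0.271,"y":-0.293,"z":-0.131,"claw":28},
    {"ax":0,"ay":0,"az":-66.5,"x":0.271,"y":-0.293,"z":-0.131,"claw":28},
    {"ax":0,"ay":0,"az":-66.5,"x":0.271,"y":-0.293,"z":-0.131,"claw":28},
    {"ax":0,"ay":0,"az":-66.5,"x":0.271,"y":-0.293,"z":-0.131,"claw":28},
    {"ax":0,"ay":0,"az":-66.5,"x":0.271,"y":-0.293,"z":-0.131,"claw":28},
    {"ax":0,"ay":0,"az":-66.5,"x":0.271,"y":-0.293,"z":-0.131,"claw":28},
    {"ax":0,"ay":0,"az":-66.5,"x":0.271,"y":-0.293,"z":-0.131,"claw":28},
    {"ax":0,"ay":0,"az":-66.5,"x":0.271,"y":-0.293,"z":-0.131,"claw":28},
    {"ax":0,"ay":0,"az":-66.5,"x":0.271,"y":-0.293,"z":-0.131,"claw":28},
    {"ax":0,"ay":0,"az":-66.5,"x":0.271,"y":-0.293,"z":-0.131,"claw":28},
  ],
  squeeze=5,
)

```text
time_s: 1.3
tool_pos: [0.5294, 0.3051, 0.0998]
tool_rot: [-180.0, -0.1, 90.1]
force: [-0.6, -0.4, 0.3]
grip_width: 0.0246
```

Run:
```python
from h import *
snap('scene','s1');snap('scene','s1');o=status.get_obs();print(o['time_s'],o['tool_pos'],o['tool_rot'])
crop('s1',250,60,400,200,5,'c1')
```

```text
1.4 [0.52952851 0.30503069 0.09998846] [ 1.79997367e+02 -6.18568806e-02  9.01484639e+01]
```

View pics/c1.png

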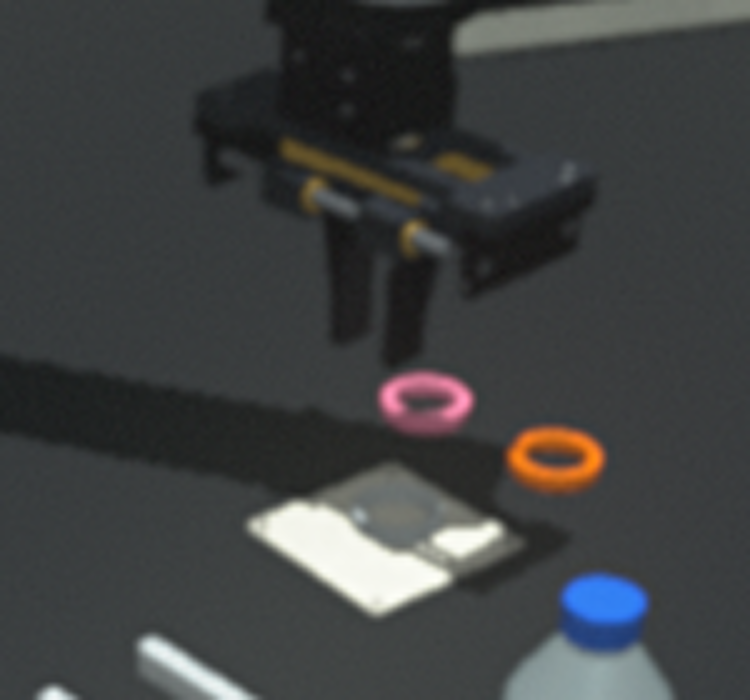

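>>> step_arm(
  series=[
    {"ax":0,"ay":0,"az":0,"x":0.001,"y":-0.002,"z":-0.03,"claw":28},
    {"ax":0,"ay":0,"az":0,"x":0.001,"y":-0.002,"z":-0.06,"claw":28},
    {"ax":0,"ay":0,"az":0,"x":0.001,"y":-0.002,"z":-0.074,"claw":28},
    {"ax":0,"ay":0,"az":0,"x":0.001,"y":-0.002,"z":-0.074,"claw":28},
    {"ax":0,"ay":0,"az":0,"x":0.001,"y":-0.002,"z":-0.074,"claw":28},
    {"ax":0,"ay":0,"az":0,"x":0.001,"y":-0.002,"z":-0.074,"claw":28},
  ],
)

```text
time_s: 2.0
tool_pos: [0.5327, 0.3019, 0.0274]
tool_rot: [179.9, -0.1, 90.0]
force: [-0.3, 0.2, -0.8]
grip_width: 0.0247
```

Run:
```python
from h import *
snap('scene','s2');o=status.get_obs();print(o['time_s'],o['tool_pos'],o['tool_rot'],o['grip_width'])
crop('s2',290,100,370,190,8,'c2')
```

```text
2.05 [0.53269063 0.30177511 0.02733844] [ 1.79855379e+02 -9.74803436e-02  8.99760721e+01] 0.023911948457088477
```

View pics/c2.png

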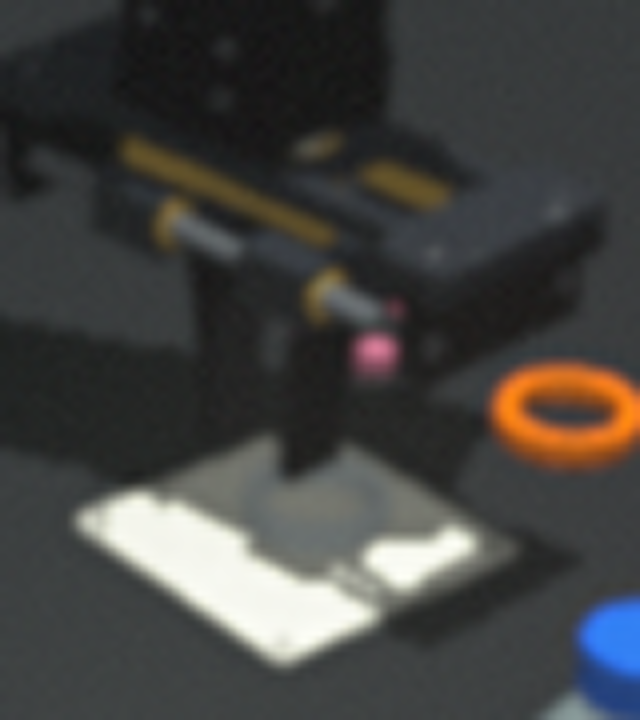

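Run:
```python
from h import *
p=np.array([.5327,.3018,.0194])
P=np.array([[p[0]+a,p[1]+b,p[2]] for a in(.012,.027) for b in(-.0095,.0095)])
q=(proj('scene',P)+.5-[290,100])*8; print(q.round())
a=cv2.imread('pics/c2.png'); a=cv2.convertScaleAbs(a,alpha=2)
for u,v in q: cv2.circle(a,(int(u),int(v)),4,(0,0,255),1)
t=np.linspace(0,6.283,100)
for r in (.018,.024):
    w=(proj('scene',np.c_[.5503+r*np.cos(t),.3033+r*np.sin(t),0*t+.01])+.5-[290,100])*8
    cv2.polylines(a,[w.astype(np.int32)],1,(0,255,0),1)
cv2.imwrite('pics/c2b.png',a[350:720])
```

```text
[[275. 477.]
 [316. 456.]
 [310. 495.]
 [351. 474.]]
```

View pics/c2b.png

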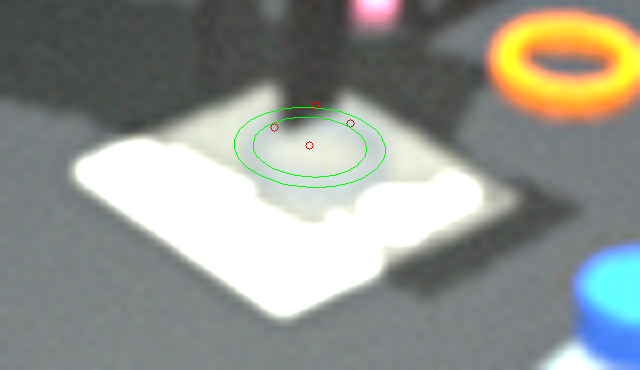

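>>> step_arm(
  series=[
    {"ax":0,"ay":0,"az":0,"x":-0.001,"y":0.001,"z":-0.008,"claw":28},
    {"ax":0,"ay":0,"az":0,"x":-0.001,"y":0.001,"z":-0.0165,"claw":28},
    {"ax":0,"ay":0,"az":0,"x":-0.001,"y":0.001,"z":-0.0165,"claw":28},
    {"ax":0,"ay":0,"az":0,"x":-0.001,"y":0.001,"z":-0.0165,"claw":28},
  ],
)

```text
time_s: 2.45
tool_pos: [0.5303, 0.3018, 0.0085]
tool_rot: [-180.0, 0.0, 90.0]
force: [0.2, -0.4, -0.0]
grip_width: 0.0247
```

Run:
```python
from h import *
snap('scene','s3');o=status.get_obs();print(o['time_s'],o['tool_pos'],o['tool_rot'],o['grip_width'],o['force'])
a=np.load('pics/s3.npy'); np.save('pics/s3b.npy',np.clip(a.astype(float)*1.8,0,255).astype(np.uint8))
crop('s3b',290,120,370,190,8,'c3')
```

```text
2.5 [0.53028682 0.30171889 0.00857259] [-1.79965621e+02  3.10716710e-02  8.99637892e+01] 0.024436421241173262 [ 0.65731527 -0.00866113  0.25355483]
```

View pics/c3.png

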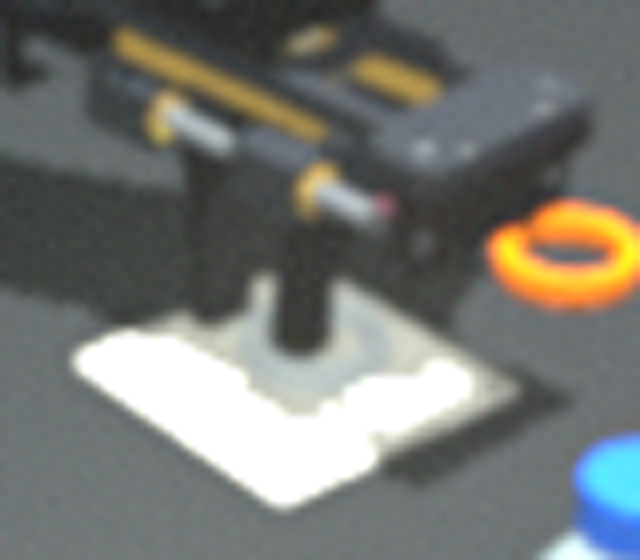

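The inner finger is in the hole at (300,345) in the crop, and the outer one is outside near (210,315). Closing gently.

>>> step_arm(
  series=[
    {"ax":0,"ay":0,"az":0,"x":0,"y":0,"z":0.002,"claw":10},
    {"ax":0,"ay":0,"az":0,"x":0,"y":0,"z":0.002,"claw":0},
    {"ax":0,"ay":0,"az":0,"x":0,"y":0,"z":0.002,"claw":0},
    {"ax":0,"ay":0,"az":0,"x":0,"y":0,"z":0.002,"claw":0},
    {"ax":0,"ay":0,"az":0,"x":0,"y":0,"z":0.002,"claw":0},
  ],
  squeeze=6,
)

```text
time_s: 3.0
tool_pos: [0.5306, 0.302, 0.0112]
tool_rot: [180.0, -0.0, 90.0]
force: [-0.1, 0.6, 1.1]
grip_width: 0.0079
```

Grip width 7.9 mm fits a 48 mm ring, since a 54 mm ring would read about 11.7. Sliding it back clear of the comb, then across to the front of bay 1.

>>> step_arm(
  series=[
    {"ax":0,"ay":0,"az":0,"x":-0.01,"y":0,"z":0,"claw":0},
    {"ax":0,"ay":0,"az":0,"x":-0.025,"y":0,"z":0,"claw":0},
    {"ax":0,"ay":0,"az":0,"x":-0.04,"y":0,"z":0,"claw":0},
    {"ax":0,"ay":0,"az":0,"x":-0.05,"y":-0.01,"z":0,"claw":0},
    {"ax":0,"ay":0,"az":0,"x":-0.05,"y":-0.03,"z":0,"claw":0},
    {"ax":0,"ay":0,"az":0,"x":-0.05,"y":-0.055,"z":0,"claw":0},
    {"ax":0,"ay":0,"az":0,"x":-0.05,"y":-0.08,"z":0,"claw":0},
    {"ax":0,"ay":0,"az":0,"x":-0.05,"y":-0.105,"z":0,"claw":0},
    {"ax":0,"ay":0,"az":0,"x":-0.05,"y":-0.13,"z":0,"claw":0},
    {"ax":0,"ay":0,"az":0,"x":-0.05,"y":-0.14,"z":0,"claw":0},
    {"ax":0,"ay":0,"az":0,"x":-0.05,"y":-0.14,"z":0,"claw":0},
  ],
)

```text
time_s: 4.1
tool_pos: [0.4808, 0.1593, 0.0112]
tool_rot: [-180.0, 0.1, 89.7]
force: [-0.7, 0.0, -0.5]
grip_width: 0.0078
```

Run:
```python
from h import *
snap('scene','s4');snap('top','t4');o=status.get_obs();print(o['time_s'],o['tool_pos'],o['tool_rot'],o['grip_width'],o['force'])
crop('s4',180,100,340,220,5,'c4');crop('t4',170,190,300,290,5,'c4t')
```

```text
4.2 [0.48065901 0.1621689  0.01112447] [ 1.79990609e+02 -1.03932720e-02  8.99510202e+01] 0.007836594950779704 [-0.75586858  0.19908131  0.77453858]
```

View pics/c4.png

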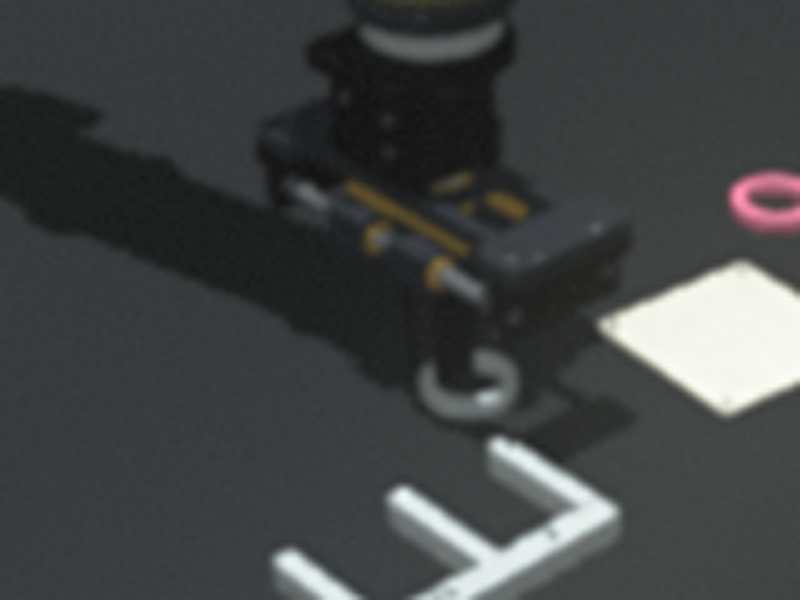

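View pics/c4t.png

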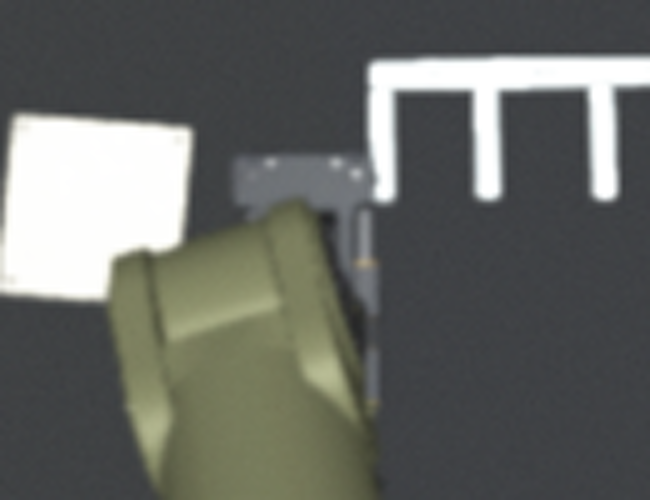

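>>> step_arm(
  series=[
    {"ax":0,"ay":0,"az":0,"x":0,"y":-0.015,"z":0,"claw":0},
    {"ax":0,"ay":0,"az":0,"x":0,"y":-0.035,"z":0,"claw":0},
    {"ax":0,"ay":0,"az":0,"x":0,"y":-0.055,"z":0,"claw":0},
    {"ax":0,"ay":0,"az":0,"x":0.01,"y":-0.065,"z":0,"claw":0},
    {"ax":0,"ay":0,"az":0,"x":0.015,"y":-0.065,"z":0,"claw":0},
    {"ax":0,"ay":0,"az":0,"x":0.015,"y":-0.065,"z":0,"claw":0},
    {"ax":0,"ay":0,"az":0,"x":0.015,"y":-0.065,"z":0,"claw":0},
  ],
)

```text
time_s: 4.9
tool_pos: [0.4959, 0.0975, 0.0111]
tool_rot: [180.0, 0.0, 90.0]
force: [1.6, -0.8, -0.2]
grip_width: 0.0076
```

Run:
```python
from h import *
snap('scene','s5');o=status.get_obs();print(o['time_s'],o['tool_pos'],o['tool_rot'],o['grip_width'],o['force'])
crop('s5',220,150,320,225,8,'c5')
p=o['tool_pos'];c=[p[0]+.0197,p[1],.01];print(c)
ov('scene','s5',240,165,290,205,14,c,'c5o',rr=(24,18),gain=1.5)
print(proj('scene',[c]))
```

```text
4.95 [0.49571886 0.09760107 0.01107038] [1.79972780e+02 3.86189872e-03 9.00383057e+01] 0.007678945929326733 [ 1.06076429 -0.78894974  0.28015101]
[np.float64(0.5154188644307324), np.float64(0.09760107151775814), 0.01]
[[257.64175922 187.28953476]]
```

View pics/c5.png

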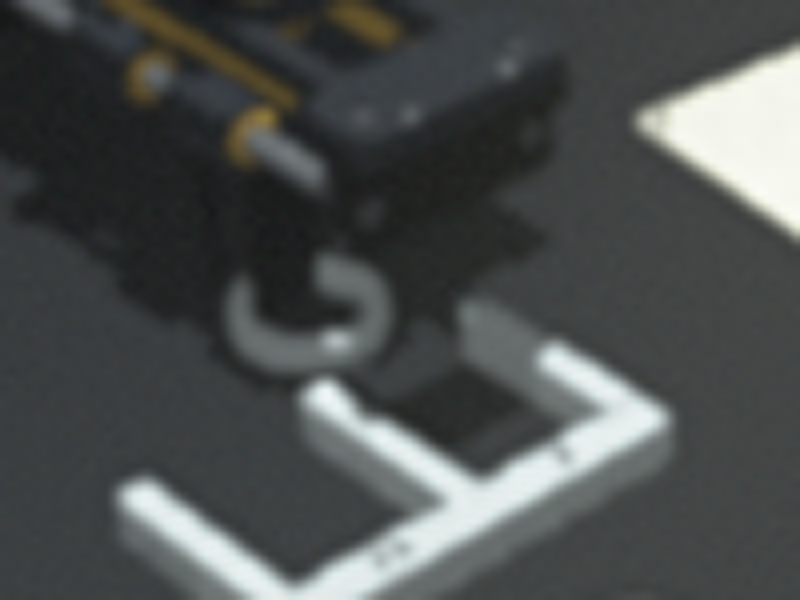

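View pics/c5o.png

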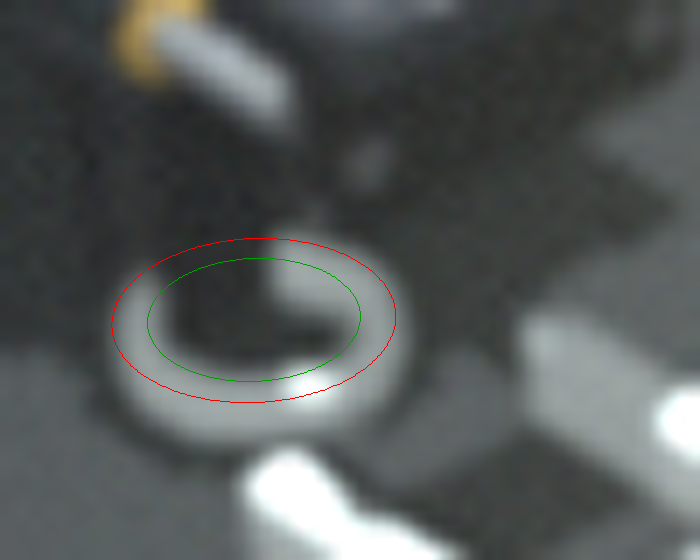

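>>> step_arm(
  series=[
    {"ax":0,"ay":0,"az":0,"x":0.007,"y":-0.001,"z":0,"claw":0},
    {"ax":0,"ay":0,"az":0,"x":0.014,"y":-0.001,"z":0,"claw":0},
    {"ax":0,"ay":0,"az":0,"x":0.02,"y":-0.001,"z":0,"claw":0},
    {"ax":0,"ay":0,"az":0,"x":0.026,"y":-0.001,"z":0,"claw":0},
    {"ax":0,"ay":0,"az":0,"x":0.03,"y":-0.001,"z":0,"claw":0},
    {"ax":0,"ay":0,"az":0,"x":0.034,"y":-0.001,"z":0,"claw":0},
    {"ax":0,"ay":0,"az":0,"x":0.034,"y":-0.001,"z":0,"claw":0},
  ],
)

```text
time_s: 5.65
tool_pos: [0.5306, 0.096, 0.0111]
tool_rot: [179.9, 0.0, 90.0]
force: [-0.8, 0.3, 0.9]
grip_width: 0.0073
```

Run:
```python
from h import *
snap('scene','s6');o=status.get_obs();print(o['time_s'],o['tool_pos'],o['tool_rot'],o['grip_width'],o['force'])
a=np.load('pics/s6.npy'); np.save('pics/s6b.npy',np.clip(a.astype(float)*1.5,0,255).astype(np.uint8))
crop('s6b',240,160,310,215,10,'c6')
```

```text
5.7 [0.53050931 0.09597383 0.01108594] [ 1.79897716e+02 -3.50598713e-04  8.99579268e+01] 0.007505858476265998 [0.0777146  0.65760398 0.65048414]
```

View pics/c6.png

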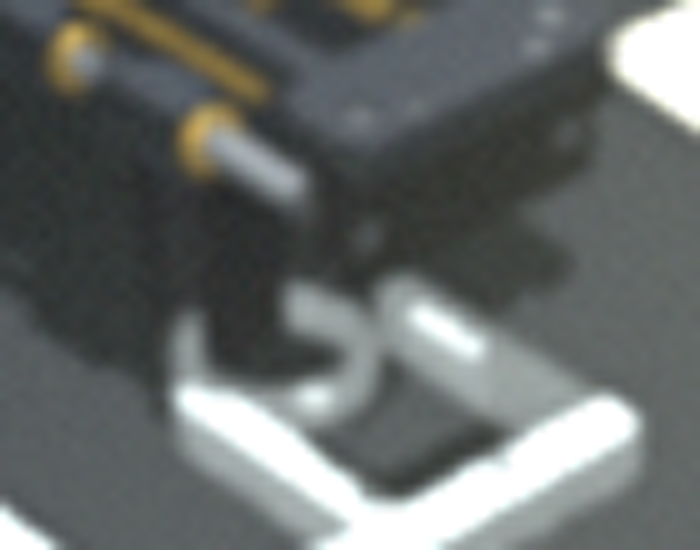

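The ring is nosed into the mouth of bay 1 with no force. I'll advance slowly and watch the force.

>>> step_arm(
  series=[
    {"ax":0,"ay":0,"az":0,"x":0.003,"y":0,"z":0,"claw":0},
    {"ax":0,"ay":0,"az":0,"x":0.006,"y":0,"z":0,"claw":0},
    {"ax":0,"ay":0,"az":0,"x":0.009,"y":0,"z":0,"claw":0},
    {"ax":0,"ay":0,"az":0,"x":0.011,"y":0,"z":0,"claw":0},
    {"ax":0,"ay":0,"az":0,"x":0.011,"y":0,"z":0,"claw":0},
  ],
)

```text
time_s: 6.2
tool_pos: [0.5414, 0.0958, 0.0111]
tool_rot: [179.9, 0.0, 90.0]
force: [-0.5, 0.1, 1.4]
grip_width: 0.0076
```

>>> step_arm(
  series=[
    {"ax":0,"ay":0,"az":0,"x":0.004,"y":0,"z":0,"claw":0},
    {"ax":0,"ay":0,"az":0,"x":0.008,"y":0,"z":0,"claw":0},
    {"ax":0,"ay":0,"az":0,"x":0.012,"y":0,"z":0,"claw":0},
    {"ax":0,"ay":0,"az":0,"x":0.012,"y":0,"z":0,"claw":0},
  ],
)

```text
time_s: 6.6
tool_pos: [0.5539, 0.0959, 0.0111]
tool_rot: [179.9, 0.0, 90.0]
force: [1.3, -0.1, 0.4]
grip_width: 0.0076
```

Run:
```python
from h import *
snap('scene','s7');o=status.get_obs();print(o['time_s'],o['tool_pos'],o['tool_rot'],o['grip_width'],o['force'])
a=np.load('pics/s7.npy'); np.save('pics/s7b.npy',np.clip(a.astype(float)*1.5,0,255).astype(np.uint8))
crop('s7b',240,160,310,215,10,'c7')
```

```text
6.65 [0.55372791 0.09583008 0.01111926] [1.79885882e+02 9.85263636e-03 8.99509885e+01] 0.007545702296220678 [1.45177389 0.27555462 0.2158206 ]
```

View pics/c7.png

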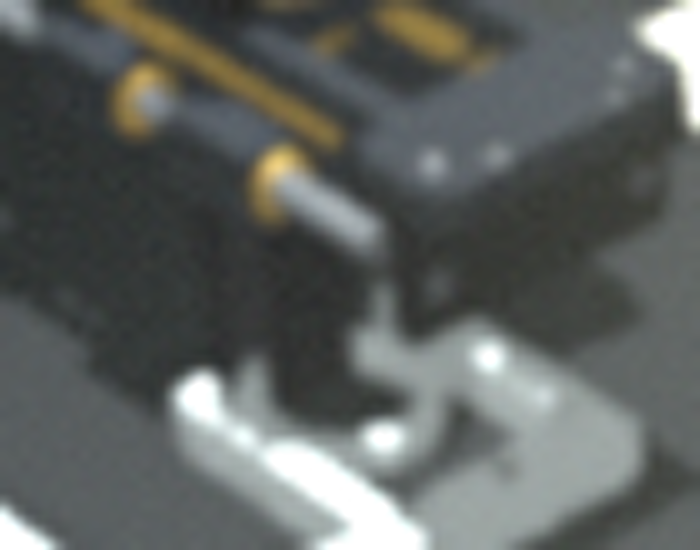

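>>> step_arm(
  series=[
    {"ax":0,"ay":0,"az":0,"x":0.004,"y":0,"z":0,"claw":0},
    {"ax":0,"ay":0,"az":0,"x":0.008,"y":0,"z":0,"claw":0},
    {"ax":0,"ay":0,"az":0,"x":0.012,"y":0,"z":0,"claw":0},
    {"ax":0,"ay":0,"az":0,"x":0.015,"y":0,"z":0,"claw":0},
    {"ax":0,"ay":0,"az":0,"x":0.018,"y":0,"z":0,"claw":0},
    {"ax":0,"ay":0,"az":0,"x":0.018,"y":0,"z":0,"claw":0},
  ],
)

```text
time_s: 7.25
tool_pos: [0.5713, 0.0959, 0.0111]
tool_rot: [179.9, 0.0, 90.0]
force: [-0.4, 0.6, 0.7]
grip_width: 0.0073
```

>>> step_arm(
  series=[
    {"ax":0,"ay":0,"az":0,"x":0.001,"y":0,"z":0,"claw":0},
    {"ax":0,"ay":0,"az":0,"x":0.002,"y":0,"z":0,"claw":0},
    {"ax":0,"ay":0,"az":0,"x":0.002,"y":0,"z":0,"claw":0},
  ],
)

```text
time_s: 7.55
tool_pos: [0.5726, 0.0959, 0.0111]
tool_rot: [180.0, 0.0, 90.0]
force: [-2.0, -0.5, 2.0]
grip_width: 0.0075
```

>>> step_arm(
  series=[
    {"ax":0,"ay":0,"az":0,"x":0.001,"y":0,"z":0,"claw":0},
    {"ax":0,"ay":0,"az":0,"x":0.002,"y":0,"z":0,"claw":0},
    {"ax":0,"ay":0,"az":0,"x":0.002,"y":0,"z":0,"claw":0},
  ],
)

```text
time_s: 7.85
tool_pos: [0.5749, 0.0959, 0.0111]
tool_rot: [180.0, 0.0, 90.0]
force: [-1.3, -0.6, 1.8]
grip_width: 0.0077
```

>>> step_arm(
  series=[
    {"ax":0,"ay":0,"az":0,"x":0.001,"y":0,"z":0,"claw":0},
    {"ax":0,"ay":0,"az":0,"x":0.002,"y":0,"z":0,"claw":0},
    {"ax":0,"ay":0,"az":0,"x":0.002,"y":0,"z":0,"claw":0},
  ],
)

```text
time_s: 8.15
tool_pos: [0.5769, 0.0959, 0.0111]
tool_rot: [180.0, 0.0, 90.0]
force: [-1.1, -0.4, 2.1]
grip_width: 0.0074
```

Run:
```python
from h import *
snap('scene','s8');o=status.get_obs();print(o['time_s'],o['tool_pos'],o['tool_rot'],o['grip_width'],o['force'])
a=np.load('pics/s8.npy'); np.save('pics/s8b.npy',np.clip(a.astype(float)*1.5,0,255).astype(np.uint8))
crop('s8b',240,160,310,215,10,'c8')
```

```text
8.2 [0.57686399 0.09592645 0.01108946] [1.79968774e+02 2.23367197e-03 8.99619445e+01] 0.00771400552268852 [-1.29651292 -0.21458871  0.58324872]
```

View pics/c8.png

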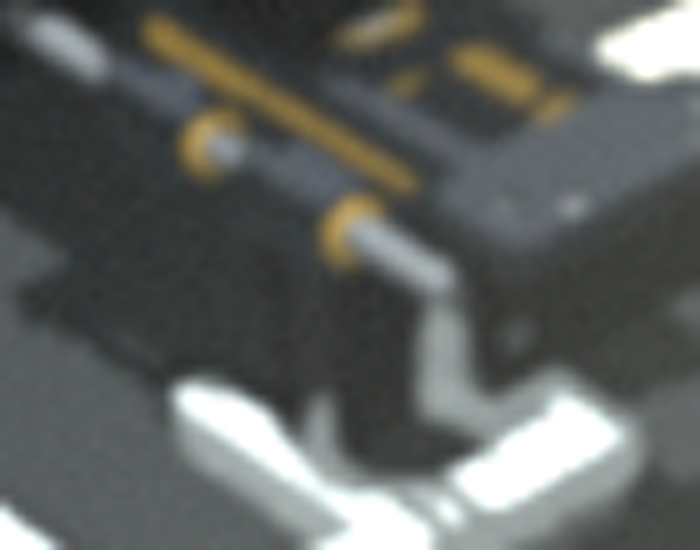

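>>> step_arm(
  series=[
    {"ax":0,"ay":0,"az":0,"x":0.001,"y":0,"z":0,"claw":0},
    {"ax":0,"ay":0,"az":0,"x":0.001,"y":0,"z":0,"claw":0},
  ],
)

```text
time_s: 8.4
tool_pos: [0.577, 0.0959, 0.011]
tool_rot: [-179.9, 0.0, 90.0]
force: [-3.3, -0.6, 3.9]
grip_width: 0.0078
```

>>> step_arm(
  series=[
    {"ax":0,"ay":0,"az":0,"x":0.001,"y":0,"z":0,"claw":0},
    {"ax":0,"ay":0,"az":0,"x":0.001,"y":0,"z":0,"claw":0},
  ],
)

```text
time_s: 8.6
tool_pos: [0.5772, 0.096, 0.011]
tool_rot: [-179.8, 0.0, 90.0]
force: [-7.1, -0.2, 6.7]
grip_width: 0.0076
```

Firm stop where home was expected: x has stopped at 0.577 and the force is rising to 7 N. Releasing and lifting off.

>>> step_arm(
  series=[
    {"ax":0,"ay":0,"az":0,"x":-0.001,"y":0,"z":0,"claw":26},
    {"ax":0,"ay":0,"az":0,"x":-0.001,"y":0,"z":0,"claw":26},
    {"ax":0,"ay":0,"az":0,"x":-0.001,"y":0,"z":0,"claw":26},
    {"ax":0,"ay":0,"az":0,"x":-0.001,"y":0,"z":0,"claw":26},
  ],
)

```text
time_s: 9.0
tool_pos: [0.5781, 0.0959, 0.0111]
tool_rot: [179.9, 0.0, 90.0]
force: [-0.0, 0.3, 0.3]
grip_width: 0.0221
```

>>> step_arm(
  series=[
    {"ax":0,"ay":0,"az":0,"x":0,"y":0,"z":0.005,"claw":26},
    {"ax":0,"ay":0,"az":0,"x":0,"y":0,"z":0.015,"claw":26},
    {"ax":0,"ay":0,"az":0,"x":0,"y":0,"z":0.04,"claw":26},
    {"ax":0,"ay":0,"az":0,"x":0,"y":0,"z":0.08,"claw":26},
    {"ax":0,"ay":0,"az":0,"x":0,"y":0,"z":0.12,"claw":26},
    {"ax":0,"ay":0,"az":0,"x":-0.04,"y":0.04,"z":0.15,"claw":26},
    {"ax":0,"ay":0,"az":0,"x":-0.08,"y":0.08,"z":0.15,"claw":26},
    {"ax":0,"ay":0,"az":0,"x":-0.1,"y":0.12,"z":0.15,"claw":26},
    {"ax":0,"ay":0,"az":0,"x":-0.1,"y":0.16,"z":0.15,"claw":26},
    {"ax":0,"ay":0,"az":0,"x":-0.1,"y":0.2,"z":0.15,"claw":26},
    {"ax":0,"ay":0,"az":0,"x":-0.1,"y":0.2,"z":0.15,"claw":26},
    {"ax":0,"ay":0,"az":0,"x":-0.1,"y":0.2,"z":0.15,"claw":26},
  ],
)

```text
time_s: 10.2
tool_pos: [0.4775, 0.2968, 0.1617]
tool_rot: [179.9, 0.0, 90.1]
force: [-0.3, -0.3, -0.1]
grip_width: 0.0226
```

Run:
```python
from h import *
snap('scene','s9');snap('top','t9');o=status.get_obs();print(o['time_s'],o['tool_pos'],o['tool_rot'],o['grip_width'],o['force'])
crop('s9',240,160,310,215,10,'c9');crop('t9',235,190,305,240,10,'c9t')
```

```text
10.3 [0.47826814 0.2944342  0.16148584] [1.79960384e+02 3.61830879e-02 8.98532519e+01] 0.022682539802711725 [ 1.0689829  -0.37170176  0.42668414]
```

View pics/c9.png

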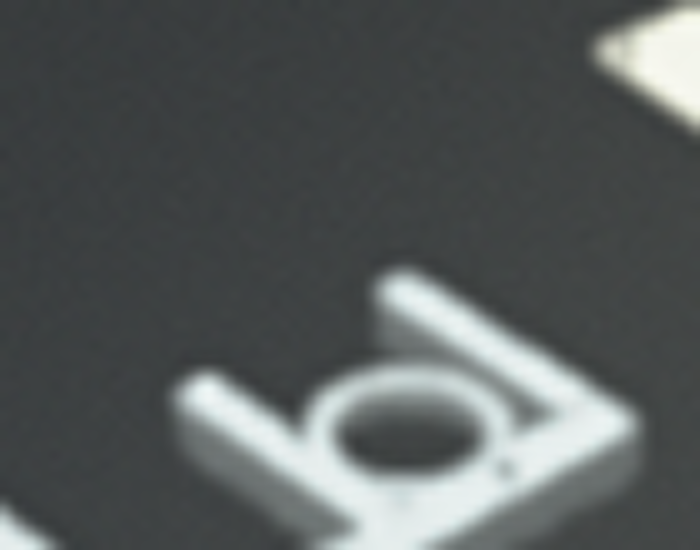

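View pics/c9t.png

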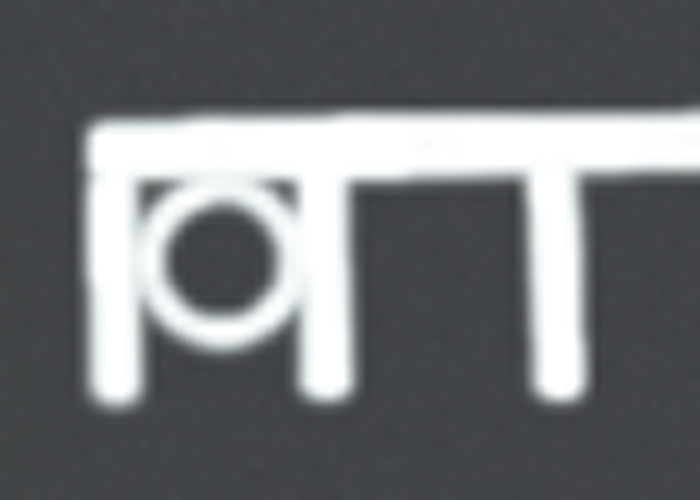

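View pics/t9.png

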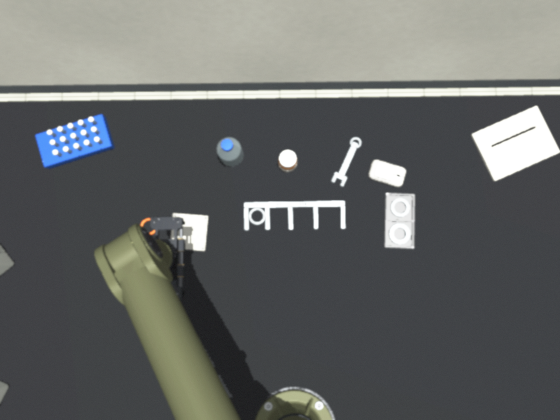

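The ring (centre about (257,216)) sits flush against bay 1's back bar. The pad is empty and everything else looks unmoved. One numeric check before handing in.

Run:
```python
from h import *
g=(.5567,-.0113)
for n,uv in (('top',[235+221.5/10-.5,190+265/10-.5]),('scene',[240+408/10-.5,160+425/10-.5])):
    c=unproj(n,[uv],.01)[0]; print(n,c,'gauge',c[0]-g[0],c[1]-g[1])
a=np.load('pics/t0.npy').astype(int);b=np.load('pics/t9.npy').astype(int)
print('diff rack/bystanders',np.abs(a-b)[185:255,375:425].max(),np.abs(a-b)[120:190,210:410].max())
```

```text
top [0.59615554 0.09643208 0.01      ] gauge 0.03945554235207627 0.10773208242416185
scene [0.59447199 0.09855318 0.01      ] gauge 0.03777199023311628 0.10985318079670961
diff rack/bystanders 12 16
```

```bash
python3 -c "
from cell import workorder
print(workorder.sign_off())"
```

```text
the job is handed in; nothing more can be done
None
```

The ring from the sample pad is the 48 mm one. It went into the narrowest bay (bay 1) on the first try and is now home against the back wall. I've handed the job in; no verdict is reported.

**What I did:** I pinched the ring's near rim with about 6 N and slid it flat off the pad to the mouth of bay 1. It went in with no noticeable resistance. At the back wall it came to a firm stop where expected, with a push of about 7 N. I then released it, lifted clear and moved the arm away, at about 10 s on the robot clock.

**Last checks:**

| Check | Result |
|---|---|
| Ring centre, top camera (gauge frame) | x = 39.5 mm, y = 107.7 mm (40 and 108 is ideal) |
| Ring centre, scene camera (gauge frame) | x = 37.8 mm, y = 109.9 mm |
| Grip width on the rim | 7.9 mm; about 8.7 mm expected for the 48 mm ring, 11.7 mm for the 54 mm one |
| Sample pad | clear of rings in the last scene crop and top view, though the arm hides part of it in the top view |
| Spares, bottle, jar, spanner, mouse | no change beyond image noise between the first and last top pictures |

The two cameras differ by about 2 mm, which is within their calibration. Both put the ring inside the required limits, and the firm stop at the back wall agrees.

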